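# Lift the top hair roller off its stack with the tongs

## Task

The two rinsed hair rollers stand stacked in the green soap tray. Take the tongs from their white rest and, using the tongs and never the gripper's fingers on the rollers, grip the pink upper roller and lift it straight up about 10 cm; leave the lilac lower roller standing in the tray and everything else where it is. Finish while still holding the tongs, with the pink roller upright in their jaws, in the air above the tray.

Things in the scene. Friction and masses are not known exactly. Their poses are not given: they have to be found in the camera images.
- tongs_grip (a point): Spring tongs lying flat and open on the rest, 20 mm tall. Point midway between their two blue grip pads, half-way up. x: to the jaws, away from the robot (jaw centres 85 mm ahead of here, jaw ends 105 mm; hinge disc, 28 mm wide, 65 mm behind); y: to the left arm; z up. Pads 50 mm long, 56 mm outside to outside here when open; squeeze from above, closing along y.
- tongs: Tongs' left arm and hinge disc; origin 10 mm below point tongs_grip, same axes. Tongs weigh about 85 g. A hinge spring opens the arms: about 6 N at the pads for the first movement, 8 N when shut on a roller; about 0.4 of any further grip presses on the roller. Even a part squeeze thus holds the tongs in the fingers.
- tongs_arm: Tongs' right arm; origin on the hinge axis at the underside, axes like the tongs' when open; turns about z as they close. Squeezed 1 mm at the pads, the jaws close 2.3 mm: gap between jaws 65 mm open, 34 mm (a roller's diameter) at 42 mm over the pads. Squeezed evenly, the jaws stay centred between the pads.
- tongs_jaw (a point): Centre of the inner face of the tongs' left black jaw (jaw 40 mm long, 20 mm tall, 4 mm thick); lies 17 mm from a held roller's axis
- rest: White plastic rest for the tongs, fixed. Base slab 170 x 100 x 6 mm; two cross bars, 25 mm high, carry the tongs: one 42 to 58 mm behind and one 41 to 55 mm ahead of the grip. Origin on the ledge, below the tongs' grip; x runs along the tongs. Between the bars the fingers have room down to the slab.
- tray: Cracked green ceramic soap tray, fixed, 130 x 100 mm, 16 mm high, inner floor 7 mm high, walls 7 mm; origin at the centre of its underside
- upper_mid (a point): Centre of the pink upper hair roller: ribbed hard cylinder, upright, diameter 34 mm (35.5 mm over the look-only ribs), 42 mm tall, about 35 g, z along its axis. It stands loose on the lower roller, so at the start this point is 70 mm above the ledge.
- upper: The same pink roller; origin at the centre of its lower end
- lower_mid (a point): Centre of the lilac lower hair roller, same shape, standing loose on the tray floor; at the start 28 mm above the ledge
- lower: The same lilac roller; origin at the centre of its lower end
- pin_box_mid (a point): Centre of the closed stainless hair pin box, 95 x 60 x 28 mm, loose; to be left alone
- brush_mid (a point): Centre of the wooden nail brush, 85 x 40 x 31 mm, loose; to be left alone
- lotion_mid (a point): Half-way up the orange lotion bottle, diameter 54 mm, 110 mm tall, loose; to be left alone
Things that resemble listed ones, but are neither listed nor needed, are in the scene too. What is shaped like the upper but yellow is not meant.

How it is judged:
By the outcome, as a careful person would: the job done as asked, in the order asked, and still so for the second after the job is handed in, while the arm keeps its last pose, push and grip.
It also fails if it takes over 42 s, if anything falls off the work surface, if the arm or the gripper's body presses on something with over 40 N, if the wrist force passes 120 N, or if a joint passes its speed limit or range.

## Robot

A 7-joint arm with a two-finger parallel gripper is mounted at the origin on the work surface. World frame = base frame: x ahead of the robot, y to its left, z up, the work surface at z = 0. Lengths are in mm, angles in rad, forces in N, time in s.
With the tool pointing down it reaches from about 400 to 850 mm from the base axis. Payload 6.9 kg.
Tool frame: the origin (TCP) lies at the very end of the fingers, on their centre line; the grasp point (between the pads) lies 19 mm behind it; y points along the fingers, z is the direction in which the jaws open and shut, and the axes are right-handed (so a half turn about y gives the same grasp; the last joint's range is limited). The gripper opens to 85 mm and grips with 20 to 120 N. Pads are 22 mm wide; open, the fingers measure 114 mm over their backs; the gripper's body (76 mm by 85 mm) begins 54 mm behind the grasp point. The pads swing forward as they close: fully open they stand 13 mm farther back than shut.
Start: joints at [-0.996, 0.507, -0.238, 1.5, 0.126, 1.149, -0.155], TCP at [282.958, 557.267, 231.275] pointing down, gripper open.
Joint ranges: [-3.08, 3.08], [-0.24, 2.05], [-1.43, 1.35], [0, 2.5], [-1.52, 4.66], [0.17, 1.96], [-2.89, 2.89]. Speed limits (rad/s): [2.39, 2.39, 3.14, 3.14, 3.14, 3.14, 3.14].

## Interface

Orientations are given as a 3x3 rotation matrix whose columns are the frame's x, y, z axes.
In Python, from rig import env, eyes, order gives the robot as it stands.
- The arm moves only by the shell command python3 -m pendant 'ROWS' [OPENING] [FORCE]. ROWS is text: rows parted by semicolons, each of 4 numbers parted by spaces: the shift along the tool's x, y, z in m, then the turn about the tool's y in rad. A call has 1 to 10 rows; each row shifts and turns the pose as measured when the row begins, along the tool's axes as they then stand; what a row does not reach is not made up. A row lasts 1/8 s, in which the tool goes at most 62.5 mm and 10.7 degrees, less where a joint would pass 70% of its speed; a pose out of reach is approached as far as the arm can. A call is refused whole if a number of a shift passes 0.0625 or a number of a turn 0.188, either way. A call with a gripper value outside its range is refused whole. OPENING is the closure, from -1 (fully open) to 1 (shut), so that 0 is half open, set as the call begins (- or left out, the last holds). The fingers move at their own pace and stop on an object; FORCE is the grip in N (left out, the last holds). Time passes only in rows, so rows that do not move let the fingers close. It gives the time, the measured TCP pose, the force and the opening at its end, in the units of the state.
- env.get_state(): the state, without advancing time (a new reading comes with each control period).
- eyes.capture(name): name is "side" or "top"; returns a dict with "image" (400x640x3 uint8, red, green, blue), "range_z" (400x640 float32, mm along the optical axis (not along the pixel's ray), 0 where there is no reading), "camera_matrix" (3x3 intrinsics, pixels), "D" ([k1, k2, p1, p2, k3] as OpenCV has them; the pictures are not rectified), "pose" (4x4, takes a point from camera to world coordinates). Camera axes: x right, y up, looking along -z (the intrinsics and any distortion apply to the point x, -y, -z); pixel columns grow to the right and rows downward; lengths in mm; the calibration is good to about 2 mm. A picture is of the moment at which its call begins.
- order.close_job(): hands the job in, once; it reports no verdict.
The state is a dict: "time_s": time; "joints": joint angles; "joint_velocities": joint speeds; "joint_efforts": joint torques, N m; "tool_pos": TCP position; "eef_rot": TCP orientation; "wrist_force": force on the tool from outside, world axes, zero at the start; "moment": the same for the moment, N m; "finger_gap": opening from 0.0 (shut) to 1.0 (fully open).
Only numpy, scipy, OpenCV 4.12 (cv2) and the standard library are available. Lean on these libraries where they do the work, as an engineer would, in place of code of your own. Each camera call takes 0.05 s, during which the arm holds its last target. There are 200 camera calls.

## Working session

There is one attempt and no reset: what is moved stays moved. The work goes in short steps, Python scripts to look and compute and a shell command to move; the robot and the scene stay as the last step left them, time stands still between calls to the robot, and variables do not carry over. Pictures are saved under pics/ and viewed, about 8 in all and at most 12, crops included, and the job is handed in when it is done.

```bash
ls; mkdir -p pics; cat > h.py <<'E'
import numpy as np, cv2
from rig import env, eyes, order
def cloud(c):
    K=np.array(c["camera_matrix"]);D=np.array(c["D"],float);P=np.array(c["pose"])
    h,w=c["range_z"].shape
    u,v=np.meshgrid(np.arange(w),np.arange(h))
    p=cv2.undistortPoints(np.stack([u,v],-1).reshape(-1,1,2).astype(np.float64),K,D).reshape(h,w,2)
    z=c["range_z"].astype(float)
    X=np.stack([p[...,0]*z,-p[...,1]*z,-z],-1)
    W=X@P[:3,:3].T+P[:3,3]; W[z==0]=np.nan
    return W
def cap(n,f):
    c=eyes.capture(n); cv2.imwrite(f"pics/{f}.png",c["image"][...,::-1]); W=cloud(c); np.savez(f"pics/{f}.npz",W=W,im=c["image"],P=c["pose"],K=c["camera_matrix"],D=c["D"]); return c,W
E
python3 - <<'E'
from h import *
for n in("top","side"):
    c,W=cap(n,n+"0"); print(n,np.array(c["pose"]).round(2).tolist(),c["D"])
s=env.get_state();print(s)
E
```

```text
pics
top [[0.02, 0.99, -0.13, 433.35], [-1.0, 0.02, -0.01, 5.15], [-0.01, 0.13, 0.99, 1359.78], [0.0, 0.0, 0.0, 1.0]] [-0.1549082  0.         0.         0.         0.       ]
side [[0.8, 0.45, -0.41, 158.42], [-0.6, 0.59, -0.54, -577.47], [0.0, 0.67, 0.74, 914.07], [0.0, 0.0, 0.0, 1.0]] [-0.09160019  0.          0.          0.          0.        ]
{'time_s': 0.1, 'joints': array([-0.99549492,  0.50826064, -0.2375235 ,  1.50102615,  0.12573052,
        1.14892528, -0.15475429]), 'joint_velocities': array([ 0.0005395 , -0.00226987, -0.00145448, -0.00149095, -0.00047877,
       -0.00076138,  0.00189   ]), 'joint_efforts': array([-4.40121643e-03, -6.21836042e+01, -2.19461046e+00, -2.50206506e+01,
        1.25378350e-02,  7.83155614e-03,  3.23712709e-05]), 'tool_pos': array([282.81671953, 556.84086103, 230.51439721]), 'eef_rot': array([[ 8.91686384e-01, -6.80288854e-04,  4.52653212e-01],
       [-4.52653718e-01, -1.47903211e-03,  8.91685159e-01],
       [ 6.28851598e-05, -9.99998675e-01, -1.62676807e-03]]), 'wrist_force': array([ 0.7577265 ,  0.69792339, -0.18148805]), 'moment': array([-0.00919491,  0.02880231,  0.04004923]), 'finger_gap': 1.0009040381550414}
```

View pics/top0.png

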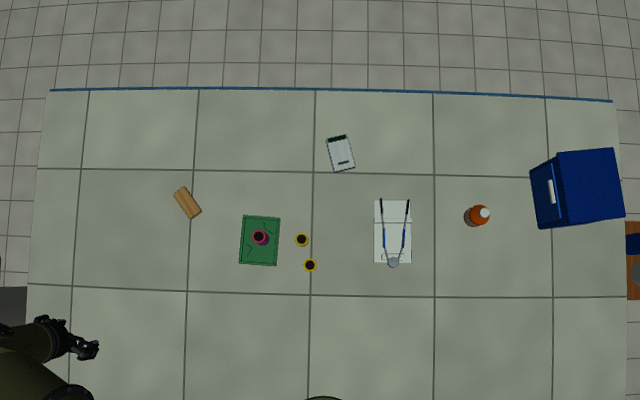

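View pics/side0.png

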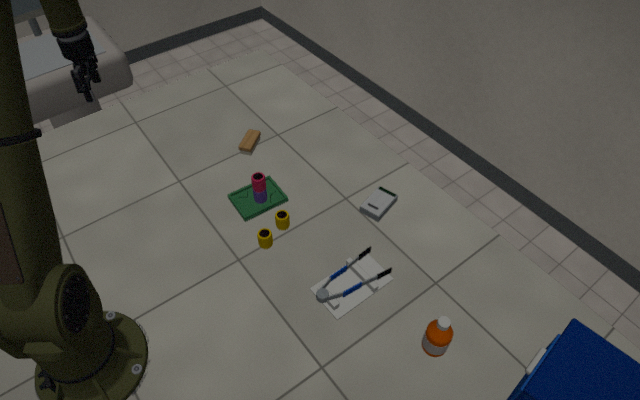

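The top view shows the tongs at about (393,232) with jaws up (+x) and hinge at (392,262). The tray with the pink roller is at (261,237), and the yellow decoys are at (301,239) and (310,265). The side view agrees: pink at (259,180), tongs at (350,275).

```bash
python3 - <<'E'
from h import *
for n in("top0","side0"):
    d=np.load(f"pics/{n}.npz");W=d["W"];im=d["im"];hsv=cv2.cvtColor(im,cv2.COLOR_RGB2HSV).astype(int)
    H,S,V=hsv[...,0],hsv[...,1],hsv[...,2]
    def rep(name,m,box):
        x0,y0,x1,y1=box;mm=np.zeros_like(m);mm[y0:y1,x0:x1]=m[y0:y1,x0:x1]
        k,l,st,ce=cv2.connectedComponentsWithStats(mm.astype(np.uint8),connectivity=8)
        for i in range(1,k):
            if st[i,4]<6: continue
            P=W[l==i];P=P[~np.isnan(P[:,0])]
            print(n,name,st[i,4],ce[i].round(1),"med",np.median(P,0).round(1),"min",P.min(0).round(1),"max",P.max(0).round(1))
    t=n=="top0"
    tb=(365,190,425,275) if t else (305,240,400,320)
    rep("blue",(H>100)&(H<130)&(S>120),tb)
    rep("black",(V<60),tb)
    rep("disc+grey",(S>20)&(S<100)&(V>60)&(V<190)&(H>90)&(H<125),tb)
    rep("pink",((H>160)|(H<3))&(S>120),(230,205,290,275) if t else (240,165,280,200))
    rep("green",(H>40)&(H<90)&(S>100),(230,205,290,275) if t else (220,165,295,225))
    rep("yel",(H>18)&(H<32)&(S>150),(290,225,330,280) if t else (250,200,300,260))
    # orthorectified heights
    m=(W[...,2]>20)&(W[...,2]<60); x0,y0,x1,y1=tb
    P=W[y0:y1,x0:x1][m[y0:y1,x0:x1]]; print("tall>20",len(P),np.median(P,0).round(1))
    z=(260,180) 
d=np.load("pics/top0.npz");W=d["W"]
print("pink nbhd z",W[230:246:1,254:270,2].round(0).astype(int).tolist() if 0 else np.nanmax(W[225:250,250:275,2]))
P=W[222:252,246:278].reshape(-1,3);P=P[P[:,2]>80];print("upper top",len(P),P.mean(0).round(1),P.min(0).round(1),P.max(0).round(1))
im=d["im"];cv2.imwrite("pics/crop0.png",np.hstack([cv2.resize(im[190:275,360:430],None,fx=5.5,fy=5.5,interpolation=2),cv2.resize(im[205:290,230:300],None,fx=5.5,fy=5.5,interpolation=2)])[...,::-1])
E
```

```text
top0 blue 38 [383.5 237.5] med [ 533.7 -144.2   43.8] min [ 509.2 -149.    11.3] max [ 559.1 -142.4   50. ]
top0 blue 32 [403.2 238.1] med [ 534.6 -195.4   43.6] min [ 510.  -198.5   37.7] max [ 557.1 -192.5   51.7]
top0 black 23 [381.  205.4] med [ 618.6 -137.1   43.1] min [ 600.6 -144.3    1.8] max [ 635.4 -134.2   50.3]
top0 black 29 [407.  206.8] med [ 617.9 -206.3   39.2] min [ 596.8 -214.6    4. ] max [ 635.9 -203.2   44.6]
top0 black 6 [402.  243.5] med [ 519.3 -193.    41.2] min [ 512.7 -194.    34.5] max [ 526.1 -192.7   43.5]
top0 disc+grey 9 [402. 236.] med [ 539.5 -194.3   31.7] min [ 529.1 -196.    19.9] max [ 551.2 -193.8   35.5]
top0 disc+grey 13 [385. 241.] med [ 527.2 -152.9    3.3] min [ 511.6 -153.6   -1.6] max [ 543.6 -152.1    9.6]
top0 disc+grey 6 [401.5 246.3] med [ 512.2 -194.    17.6] min [ 507.4 -201.3    2.7] max [ 520.2 -192.2   44.3]
top0 pink 102 [259.8 236.7] med [524.7 170.7  90.2] min [510.7 156.7  49.4] max [542.8 191.2  95.5]
top0 green 1565 [258.7 240.8] med [515.4 185.7   7.8] min [456.7 131.2  -2.1] max [588.3 235.5  57.7]
top0 yel 81 [301.4 239.
[... 1375 characters left out ...]
 -147.7   -3.2] max [ 576.1 -120.4   47.6]
side0 disc+grey 18 [353.5 285.2] med [ 543.  -196.8   42.5] min [ 515.9 -201.8    3.2] max [ 573.5 -177.9   45.5]
side0 pink 214 [258.5 182.8] med [521.9 162.2  78.4] min [509.1 152.4  47.7] max [545.2 188.6  92.1]
side0 green 1127 [256.6 199.4] med [507.6 173.8   5.8] min [453.9 125.9  -2.9] max [587.4 234.   18.8]
side0 yel 197 [282.1 220.5] med [520.7  56.6  30.7] min [508.5  49.2  -4.8] max [549.  118.1  42.6]
side0 yel 204 [264.9 239.3] med [455.1  33.1  30.5] min [441.3  25.5  -3.7] max [482.1  90.8  43.6]
tall>20 1014 [ 547.8 -181.5   33.5]
pink nbhd z 95.54311982664785
upper top 152 [527.9 174.2  90.7] [512.1 156.7  81.8] [545.  191.5  95.5]
```

View pics/crop0.png

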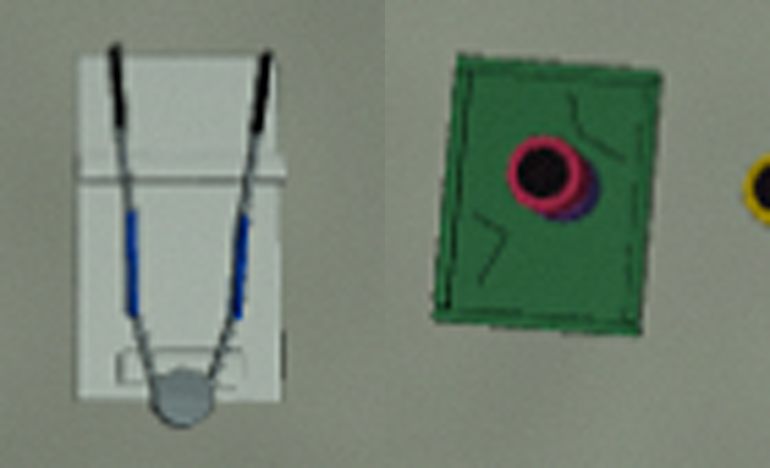

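The crops show the tongs open and nearly parallel to x, with pads about (534,-172) and jaws at x≈618. The pink roller stands at about (528,172) with the lilac one under it. I'll head above the tongs.

```bash
python3 -m pendant '0 0 0 0;0.02 0 -0.019 0;0.04 0 -0.038 0;0.04 0 -0.038 0;0.04 0 -0.038 0;0.04 0 -0.038 0;0.04 0 -0.038 0;0.04 0 -0.038 0;0.04 0 -0.038 0;0.04 0 -0.038 0' -1 20
```

```text
time_s: 1.35
tool_pos: [442.6, 105.6, 228.8]
eef_rot: [[0.895, -0.002, 0.445], [-0.445, -0.001, 0.895], [-0.001, -1.0, -0.002]]
wrist_force: [-0.2, 0.1, -0.1]
finger_gap: 0.998
```

```bash
python3 -m pendant '0.041 0 -0.0415 0;0.041 0 -0.0415 0;0.041 0 -0.0415 0;0.041 0 -0.0415 0;0.041 0 -0.0415 0;0 0 0 -0.145;0 0 0 -0.145;0 0 0 -0.145;0 0 0 0'
```

```text
time_s: 2.48
tool_pos: [535.4, -187.3, 227.7]
eef_rot: [[1.0, -0.002, 0.023], [-0.023, -0.002, 1.0], [-0.002, -1.0, -0.002]]
wrist_force: [0.3, -0.3, 0.1]
finger_gap: 0.998
```

```bash
python3 -m pendant '-0.002 0.02 0.008 0;0 0.035 0.007 0;0 0.035 0 0;0 0.03 0 0;0 0 0 0'; python3 - <<'E'
from h import *
c,W=cap("side","side1")
im=c["image"];cv2.imwrite("pics/crop1.png",cv2.resize(im[190:330,280:430],None,fx=4,fy=4,interpolation=2)[...,::-1])
print(env.get_state()["tool_pos"])
E
```

```text
time_s: 3.1
tool_pos: [534.2, -171.8, 105.5]
eef_rot: [[0.999, -0.0, 0.041], [-0.041, -0.003, 0.999], [0.0, -1.0, -0.003]]
wrist_force: [-0.9, 0.5, 1.2]
finger_gap: 0.999
[ 535.22236181 -172.134448    106.84948664]
```

View pics/crop1.png

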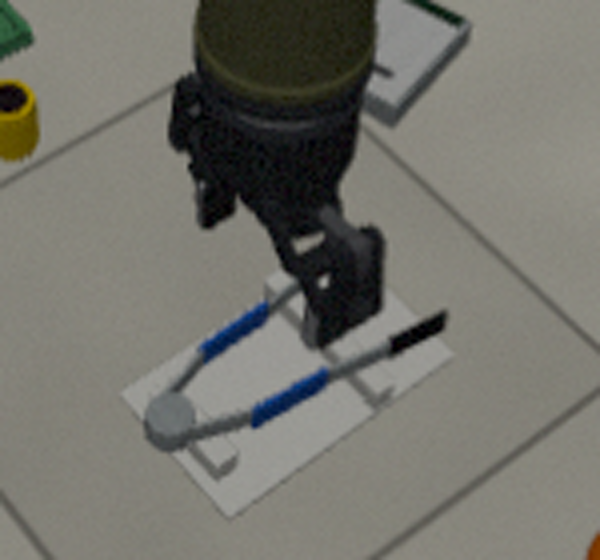

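The side crop shows the fingers straddling the tongs from above, with the right fingertip near crop (340,340) outside the right arm. I'll descend.

```bash
python3 -m pendant '-0.001 0.03 0 -0.016;0 0.03 0 0;0 0.02 0 0;0 0.01 0 0;0 0 0 0'; python3 - <<'E'
from h import *
c,W=cap("side","side2")
im=c["image"];cv2.imwrite("pics/crop2.png",cv2.resize(im[190:330,280:430],None,fx=4,fy=4,interpolation=2)[...,::-1])
s=env.get_state();print(s["tool_pos"],s["eef_rot"][:,0],s["wrist_force"])
E
```

```text
time_s: 3.78
tool_pos: [541.1, -174.5, 22.8]
eef_rot: [[0.999, 0.016, 0.031], [-0.031, -0.008, 0.999], [0.016, -1.0, -0.008]]
wrist_force: [0.6, 0.3, -0.0]
finger_gap: 1.0
[ 541.45751748 -174.5527248    23.22776327] [ 0.9993793  -0.03098566  0.01675995] [-0.02265605 -0.19852192 -0.58156059]
```

View pics/crop2.png

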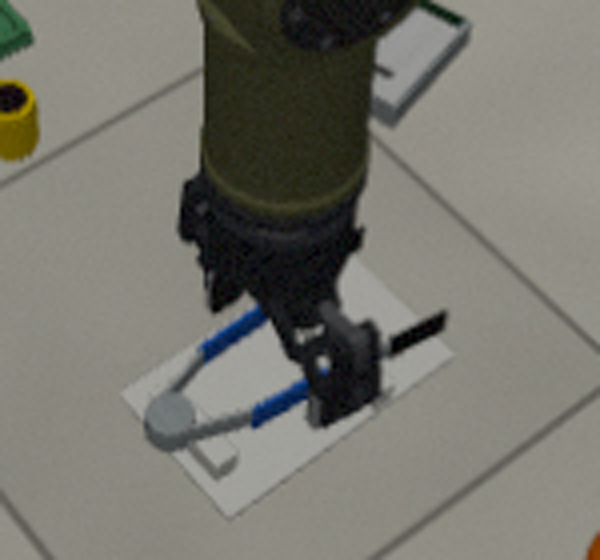

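The right finger sits at the front end of the blue pad, around crop (345,385), about 8 mm too far forward. I'll shift it back and lower it.

```bash
python3 -m pendant '-0.005 0 0.002 0;-0.003 0.006 0 0;0 0.006 0 0;0 0 0 0'; python3 -m pendant '0 0 0 0;0 0 0 0;0 0 0 0;0 0 0 0;0 0 0 0' -0.2 20
```

```text
time_s: 4.32
tool_pos: [534.3, -172.7, 12.6]
eef_rot: [[0.999, 0.02, 0.032], [-0.032, -0.01, 0.999], [0.02, -1.0, -0.009]]
wrist_force: [0.3, 0.3, -0.6]
finger_gap: 0.999
time_s: 4.95
tool_pos: [535.0, -172.6, 13.2]
eef_rot: [[0.999, 0.021, 0.032], [-0.031, -0.01, 0.999], [0.021, -1.0, -0.009]]
wrist_force: [0.2, -0.2, 1.4]
finger_gap: 0.602
```

```bash
python3 -m pendant '0 -0.01 0 0;0 -0.02 0 0;0 -0.03 0 0;0 -0.03 0 0;0 -0.02 0 0;0 0 0 0'; python3 - <<'E'
from h import *
c,W=cap("side","side3")
im=c["image"];cv2.imwrite("pics/crop3.png",cv2.resize(im[170:320,280:430],None,fx=4,fy=4,interpolation=2)[...,::-1])
s=env.get_state();print(s["tool_pos"],s["eef_rot"],s["wrist_force"])
E
```

```text
time_s: 5.7
tool_pos: [532.2, -171.7, 128.3]
eef_rot: [[0.999, 0.021, 0.032], [-0.032, -0.01, 0.999], [0.021, -1.0, -0.009]]
wrist_force: [0.8, 0.2, -1.4]
finger_gap: 0.599
[ 531.6371739  -171.53222391  127.33161673] [[ 0.99930747  0.01908451  0.03194318]
 [-0.03177007 -0.00930637  0.99945188]
 [ 0.01937133 -0.99977456 -0.00869361]] [-0.36684951 -0.71065106 -1.12214017]
```

View pics/crop3.png

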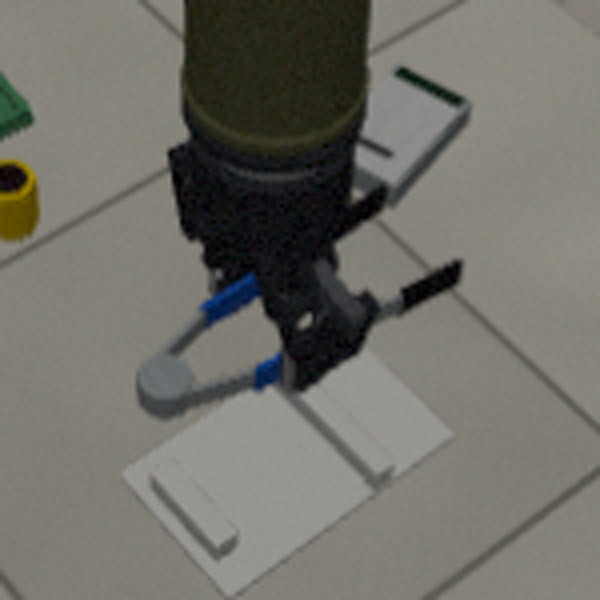

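The tongs are lifted clear of the rest, level and held in the fingers, jaws at crop (365,210) and (432,285). I'll carry them towards the roller.

```bash
python3 -m pendant '-0.005 -0.005 0.01 -0.032;-0.01 0 0.025 0;-0.01 0 0.04 0;-0.01 0 0.045 0;-0.01 0 0.045 0;-0.01 0 0.045 0;-0.01 0 0.045 0;-0.01 0 0.04 0;-0.01 0 0.025 0;-0.004 0 0.01 0';python3 -m pendant '0 0 0 0'
```

```text
time_s: 7.0
tool_pos: [428.8, 171.8, 121.6]
eef_rot: [[1.0, 0.004, -0.017], [0.017, -0.009, 1.0], [0.004, -1.0, -0.009]]
wrist_force: [-0.2, -0.3, -1.0]
finger_gap: 0.596
time_s: 7.12
tool_pos: [428.1, 172.1, 121.2]
eef_rot: [[1.0, 0.003, -0.019], [0.019, -0.009, 1.0], [0.003, -1.0, -0.009]]
wrist_force: [0.6, -0.5, -1.5]
finger_gap: 0.603
```

```bash
cat > meas.py <<'E'
from h import *
import sys
def go(tag):
    out=[]
    for n,(x0,y0,x1,y1),f in(("top",(215,190,315,290),4),("side",(180,120,330,260),4)):
        c,W=cap(n,n+tag); im=c["image"]
        cr=cv2.resize(im[y0:y1,x0:x1],None,fx=f,fy=f,interpolation=2)
        out.append(cv2.resize(cr,(int(cr.shape[1]*400/cr.shape[0]),400)))
        hsv=cv2.cvtColor(im,cv2.COLOR_RGB2HSV).astype(int);H,S,V=hsv[...,0],hsv[...,1],hsv[...,2]
        S_=np.zeros(H.shape,bool);S_[y0:y1,x0:x1]=1
        pk=S_&((H>160)|(H<3))&(S>120); P=W[pk];P=P[~np.isnan(P[:,0])]
        if len(P): print(n,"pink",len(P),np.median(P,0).round(1),np.percentile(P,3,0).round(1),np.percentile(P,97,0).round(1))
        s=env.get_state()["tool_pos"]
        J=W[S_&(V<70)&(W[...,0]>s[0]+60)&(W[...,2]>s[2]+2)&(W[...,2]<s[2]+45)&(abs(W[...,1]-s[1])<50)]
        for nm,Q in(("L",J[J[:,1]>s[1]+8]),("R",J[J[:,1]<s[1]-8])):
            if len(Q): print(n,"jaw",nm,len(Q),np.median(Q,0).round(1),np.percentile(Q,3,0).round(1),np.percentile(Q,97,0).round(1))
    cv2.imwrite(f"pics/m{tag}.png",np.hstack(out)[...,::-1])
    s=env.get_state();print(s["time_s"],s["tool_pos"].round(1),s["eef_rot"].round(3).tolist(),s["finger_gap"])
go(sys.argv[1])
E
python3 meas.py 4
```

```text
top pink 106 [524.6 170.1  90.3] [511.9 158.1  62.1] [542.2 190.1  96.7]
top jaw L 44 [514.5 204.  148.8] [498.1 201.9 136.3] [531.2 207.1 153.4]
top jaw R 44 [515.6 144.1 148.6] [494.8 142.4 134.2] [532.5 147.5 153.6]
side pink 259 [518.3 159.7  78.5] [415.4  44.8  39.3] [540.5 187.  264.9]
side jaw L 98 [510.9 201.7 140.6] [491.3 197.8 130.6] [530.6 205.5 148.8]
side jaw R 110 [512.1 142.  140.8] [491.  139.6 130. ] [532.  145.7 149.6]
7.225 [428.7 170.8 121.3] [[1.0, 0.004, -0.016], [0.016, -0.009, 1.0], [0.003, -1.0, -0.01]] 0.598550757715851
```

View pics/m4.png

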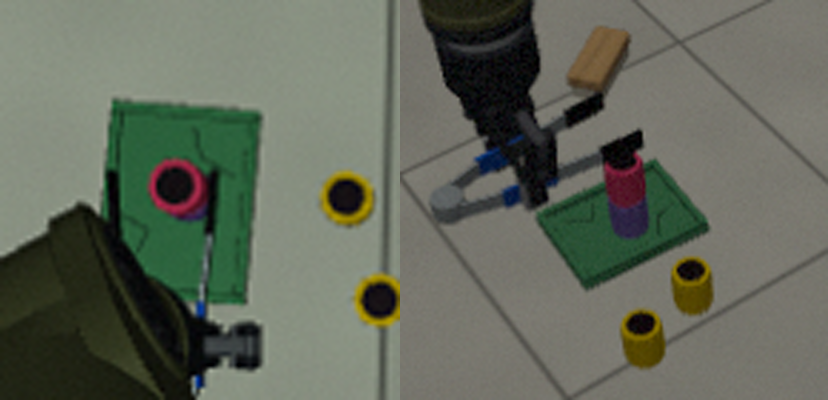

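Top view: the jaws at crop (112,190) and (212,190) straddle the pink roller at (180,187) laterally, but are about 14 mm short in x. I'll advance, then lower part way and check.

```bash
python3 -m pendant '0.007 0 0 0;0.007 0 0 0;0 0.005 0 0;0 0.01 0 0;0 0.008 0 0;0 0 0 0;0 0 0 0'
```

```text
time_s: 8.1
tool_pos: [444.8, 167.5, 96.1]
eef_rot: [[1.0, 0.003, -0.011], [0.011, -0.011, 1.0], [0.003, -1.0, -0.011]]
wrist_force: [-0.2, -0.4, -0.5]
finger_gap: 0.601
```

```bash
python3 -m pendant '-0.002 0 0.004 0;0 0 0 0;0 0.01 0 0;0 0.01 0.001 0;0 0.01 0 0;0 0.01 0.001 0;0 0 0 0;0 0 0 0'; python3 meas.py 5
```

```text
time_s: 9.1
tool_pos: [442.5, 173.6, 53.0]
eef_rot: [[1.0, 0.002, -0.011], [0.011, -0.011, 1.0], [0.002, -1.0, -0.011]]
wrist_force: [0.3, -0.8, -0.8]
finger_gap: 0.598
top pink 104 [524.8 169.8  90.1] [511.7 157.7  62. ] [542.3 188.9  95.7]
top jaw L 41 [529.7 205.   81.3] [519.5 183.   67. ] [544.7 208.8  94.3]
top jaw R 43 [529.  145.9  79.7] [509.9 143.5  63.3] [544.7 158.6  86.8]
side pink 221 [520.4 161.2  82.3] [438.8  48.5  39.8] [540.5 202.1 207. ]
side jaw L 58 [519.8 202.4  76.1] [505.5 183.8  64.6] [543.4 206.2  88.3]
side jaw R 115 [527.  144.   72.1] [506.  140.7  61.8] [546.1 162.8  81.7]
9.2 [442.7 173.7  53.2] [[1.0, 0.003, -0.011], [0.011, -0.011, 1.0], [0.003, -1.0, -0.011]] 0.600469181648646
```

View pics/m5.png

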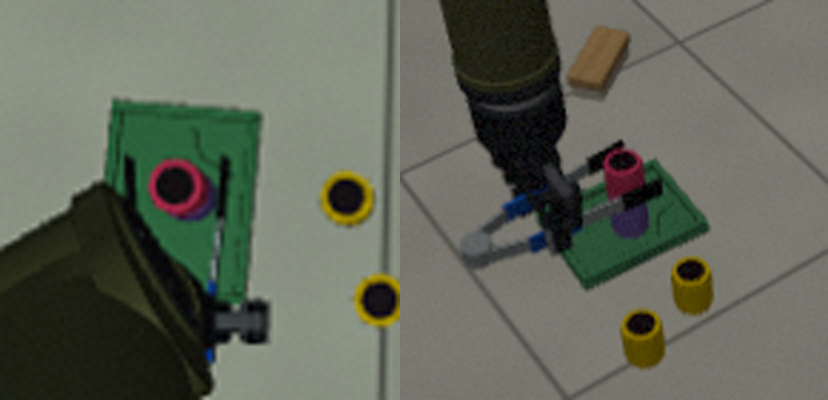

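Jaws straddle the roller at mid height in x and z; the lateral centre is about 2 mm too far left. I'll correct and close part way, then check centring numerically.

```bash
python3 -m pendant '0 0 -0.002 0;0 0 0 0;0 0 0 0' ; python3 -m pendant '0 0 0 0;0 0 0 0;0 0 0 0' -0.08 20; python3 meas.py 6
```

```text
time_s: 9.57
tool_pos: [443.2, 171.5, 53.9]
eef_rot: [[1.0, 0.004, -0.011], [0.011, -0.01, 1.0], [0.004, -1.0, -0.01]]
wrist_force: [-0.4, -0.3, -0.9]
finger_gap: 0.602
time_s: 9.95
tool_pos: [443.2, 171.6, 54.0]
eef_rot: [[1.0, 0.004, -0.011], [0.011, -0.01, 1.0], [0.004, -1.0, -0.01]]
wrist_force: [0.2, 0.4, -0.5]
finger_gap: 0.541
top pink 104 [525.  170.3  90.1] [512.  158.   60.4] [542.2 191.5  94.4]
top jaw L 58 [529.5 196.7  81.4] [514.1 180.8  70.6] [545.6 200.4  94.2]
top jaw R 47 [528.5 149.3  79.8] [506.9 148.1  64. ] [546.6 158.5  86.9]
side pink 210 [518.8 161.2  85.4] [419.7  43.6  39.4] [541.2 186.6 211.9]
side jaw L 47 [513.5 193.9  78.2] [503.7 180.   63.9] [542.2 197.9  90.8]
side jaw R 107 [526.4 147.8  72.5] [507.3 144.8  61.3] [545.6 160.5  81. ]
10.05 [443.2 171.6  54. ] [[1.0, 0.004, -0.011], [0.011, -0.01, 1.0], [0.004, -1.0, -0.01]] 0.5448747643483839
```

```bash
python3 -m pendant '0 0 0.0005 0;0 0 0 0;0 0 0 0;0 0 0 0' 0.0 20; python3 -m pendant '0 0 0 0;0 0 0 0;0 0 0 0;0 0 0 0' 0.3 40;  python3 meas.py 7
```

```text
time_s: 10.55
tool_pos: [443.2, 172.2, 54.0]
eef_rot: [[1.0, 0.004, -0.011], [0.011, -0.01, 1.0], [0.004, -1.0, -0.01]]
wrist_force: [-0.8, -0.2, -1.1]
finger_gap: 0.504
time_s: 11.05
tool_pos: [443.2, 172.1, 54.0]
eef_rot: [[1.0, 0.004, -0.011], [0.011, -0.01, 1.0], [0.004, -1.0, -0.01]]
wrist_force: [-1.1, 0.5, 0.2]
finger_gap: 0.485
top pink 106 [525.  171.6  89.4] [512.  158.4  64.5] [542.1 192.1  95. ]
top jaw L 53 [526.9 192.4  82.6] [509.1 180.7  63.4] [546.  196.   95.3]
top jaw R 47 [528.4 154.6  79.6] [511.7 153.4  60. ] [545.6 160.   84.5]
side pink 197 [519.2 161.3  85.3] [431.   45.   38.6] [540.2 187.8 206.6]
side jaw L 34 [512.7 189.9  77.1] [504.5 180.3  63.1] [534.8 192.9  89.9]
side jaw R 105 [526.2 153.   71.6] [505.9 150.8  60. ] [546.9 159.3  81. ]
11.15 [443.2 172.2  54. ] [[1.0, 0.004, -0.011], [0.011, -0.01, 1.0], [0.004, -1.0, -0.01]] 0.48998361370630195
```

View pics/m7.png

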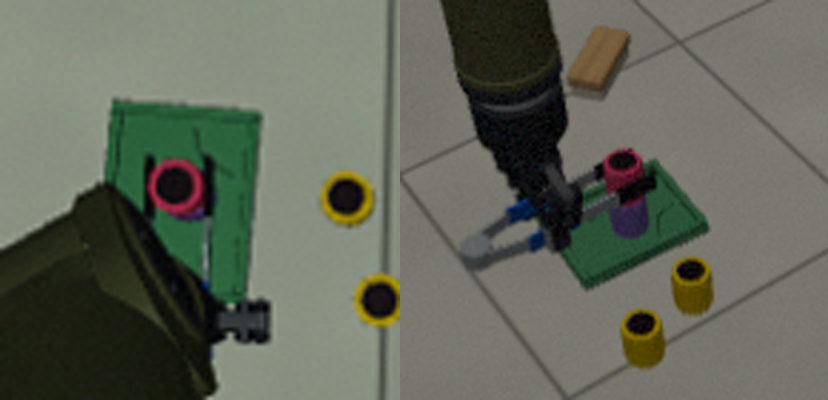

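The jaws are shut on the pink roller on both sides (crop (150,185) and (208,185)), and it still stands on the lilac one. I'll lift slowly.

```bash
python3 -m pendant '0 -0.004 0 0;0 -0.006 0 0;0 -0.01 0 0;0 -0.01 0 0;0 0 0 0';python3 -m pendant '0 -0.008 0 0;0 -0.015 0 0;0 -0.015 0 0;0 -0.015 0 0;0 -0.01 0 0;0 -0.005 0 0;0 0 0 0;0 0 0 0'; python3 meas.py 8
```

```text
time_s: 11.78
tool_pos: [443.2, 172.6, 86.6]
eef_rot: [[1.0, 0.005, -0.011], [0.011, -0.01, 1.0], [0.005, -1.0, -0.01]]
wrist_force: [0.3, 0.6, -1.5]
finger_gap: 0.486
time_s: 12.78
tool_pos: [441.8, 172.8, 157.3]
eef_rot: [[1.0, 0.003, -0.011], [0.011, -0.011, 1.0], [0.003, -1.0, -0.011]]
wrist_force: [-0.7, -0.4, -1.3]
finger_gap: 0.488
top pink 135 [523.1 173.2 192. ] [510.3 158.7 160.3] [540.3 194.  196.8]
top jaw L 55 [523.9 192.9 184.9] [507.2 181.1 168. ] [545.1 196.2 194.2]
top jaw R 57 [527.2 155.9 182.4] [508.1 153.7 163.2] [545.6 162.  190.1]
side pink 227 [518.1 162.2 187.7] [425.5  44.   38.9] [538.9 188.8 308.5]
side jaw L 41 [511.1 191.3 178.5] [502.6 181.7 167. ] [531.6 193.5 193.3]
side jaw R 122 [525.6 153.9 174.7] [504.8 151.3 163.6] [545.4 159.3 183.2]
12.875 [441.8 172.8 157.3] [[1.0, 0.003, -0.011], [0.011, -0.011, 1.0], [0.003, -1.0, -0.011]] 0.48302378037042715
```

View pics/m8.png

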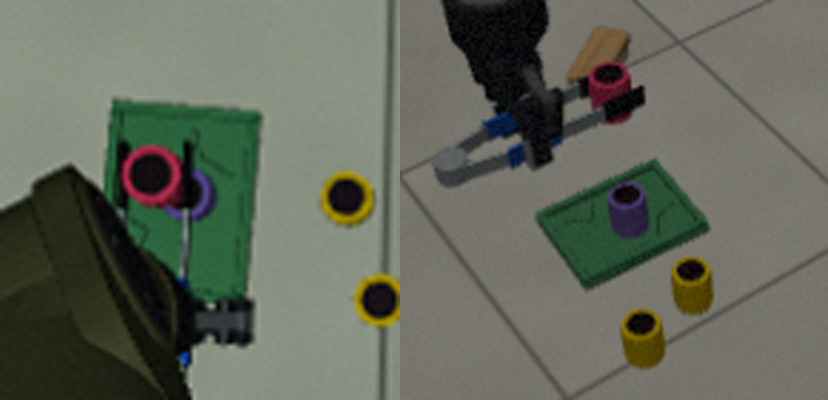

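The pink roller is upright in the jaws (side crop (610,92)), and the lilac one still stands in the tray (628,210). I'll hold briefly, check for slip, then hand in.

```bash
python3 -m pendant '0 0 0 0;0 0 0 0;0 0 0 0;0 0 0 0;0 0 0 0;0 0 0 0;0 0 0 0;0 0 0 0'; python3 meas.py 9 | grep -E "top pink|^1" && python3 -c "
from rig import order; print(order.close_job())"
```

```text
time_s: 13.88
tool_pos: [441.5, 172.7, 156.6]
eef_rot: [[1.0, 0.002, -0.011], [0.011, -0.011, 1.0], [0.001, -1.0, -0.011]]
wrist_force: [0.3, 0.5, -1.0]
finger_gap: 0.488
top pink 140 [523.8 173.4 190.8] [510.  158.7  68.3] [540.5 194.4 197. ]
13.975 [441.5 172.7 156.7] [[1.0, 0.002, -0.011], [0.011, -0.011, 1.0], [0.002, -1.0, -0.011]] 0.48477358333347237
the job is handed in; nothing more can be done
None
```

The pink roller is lifted about 10 cm and still held upright in the tongs above the tray; the job was handed in at 14.0 s.

I took the tongs from the rest with a part squeeze and set the open jaws around the pink roller. Then I closed on it with 40 N of grip and raised it straight up.

- **Lift height:** the tool rose about 103 mm, and the roller's top went from about 90 mm to 191 mm by depth.
- **Sideways drift:** less than 2 mm during the lift.
- **Hold:** over one second before hand-in the grip opening stayed at 0.485–0.488. The roller's measured height changed by about 1 mm, and the tool sank 0.7 mm, so I saw no slip.
- **Other objects:** in the last pictures I viewed, the lilac roller still stood in the tray, and the yellow rollers and the brush were unmoved. The pin box, lotion bottle and rest were not in those final crops.
- **Disagreements:** the two cameras differed by about 3–4 mm in y, so I centred the jaws using positions measured within each camera. The tool also drifted off vertical by up to about 1.3° at the rest, and was back under 0.7° at the end.

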